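# Pin the collection box shut

### The arm

A 6-joint arm with a two-finger parallel gripper is mounted at the origin on the work surface. World frame = base frame: x ahead of the robot, y to its left, z up, the work surface at z = 0. Lengths are in m, angles in rad, forces in N, time in s.
With the tool pointing down it reaches from about 0.375 to 0.9 m from the base axis. Payload 3.1 kg.
Tool frame: the origin (TCP) lies midway between the tips of the shut fingers; the grasp point (between the pads) lies 19 mm behind it; x points along the fingers, y is the direction in which the jaws open and shut, and the axes are right-handed (so a half turn about x gives the same grasp; the last joint's range is limited). The gripper opens to 87 mm and grips with 3 to 60 N. Pads are 19 mm wide; open, the fingers measure 117 mm over their backs; the gripper's body (75 mm by 190 mm) begins 51 mm behind the grasp point.
Start: joints at [1.095, 0.527, 1.433, -0, 1.181, -0.178], TCP at [0.183, 0.598, 0.202] pointing down, gripper open.
Joint ranges: [-3.08, 3.08], [-0.75, 2.2], [0.22, 2.44], [-1.43, 4.57], [0, 2.65], [-2.85, 2.85]. Speed limits (rad/s): [2.79, 2.79, 3.14, 3.14, 3.14, 3.14].

### API

Orientations are given as a unit quaternion [x, y, z, w].
In Python, from rig import get_obs, imaging, robot gives the robot as it stands.
- The arm moves only by the shell command python3 -m inch 'ROWS' [FORCE]. ROWS is JSON, a list of rows, each a list of 3 entries, a list of its own where there are three numbers: the finger opening in mm, from 0 to 87, then the shift along the tool's x, y, z in mm, then the turn, a rotation vector about the tool's x, y, z in degrees. In form: [[grip, [dx, dy, dz], [wx, wy, wz]], ...]. A call has 1 to 12 rows; each row shifts and turns the pose as measured when the row begins, along the tool's axes as they then stand; what a row does not reach is not made up. A row lasts 1/8 s, in which the tool goes at most 62.5 mm and 10.7 degrees, less where a joint would pass 70% of its speed; a pose out of reach is approached as far as the arm can. A call with a gripper value outside its range is refused whole. The fingers move at their own pace and stop on an object; FORCE is the grip in N (left out, the last holds). Time passes only in rows, so rows that do not move let the fingers close. It gives the time, the measured TCP pose, the force and the opening at its end, in the units of the state.
- get_obs(): the state, without advancing time (a new reading comes with each control period).
- imaging.camera(name): name is "scene" or "top" or "wrist"; returns the picture (420x560x3 uint8, red, green, blue); there is no depth.
- imaging.camera_params(name): a dict with "camera_matrix" (3x3 intrinsics, pixels), "xyz" and "rotation" of the camera in the world. Camera axes: x right, y down, z forward; pixel columns grow to the right and rows downward; lengths in m; the calibration is good to about 2 mm. The wrist camera is an equidistant fisheye: a pixel r from the principal point sees the ray r / f radians off the axis. A picture is of the moment at which its call begins: read the wrist's pose just before it. camera_params takes no time and is no camera call; for the wrist camera it gives the pose at the moment of the call.
- robot.hand_in(): hands the job in, once; it reports no verdict.
Trained networks look in the newest picture that a camera, given by its name, has taken for a name from the list of things; names that differ only in an ending like _2 or _b are one class to them, and where a whole thing is asked for, a point or a joint stands for the part that bears it (a point fixed in the world has none). Each returns a list of dicts, best first, with "confidence" (0 to 1); they miss things now and then, are a little off and sometimes report something else, mostly with a low value. They report only what shows in the picture. A call takes as long as a camera call.
- imaging.cut_out(camera, target): "pixels" (420x560 bool, what is visible of it) and "box" ([centre column, centre row, width, height] in pixels, round what is visible of it).
- imaging.tip_of(camera, target): "pixel" ([column, row] in pixels: a listed point, or the origin of a listed thing).
The state is a dict: "time": time; "q": joint angles; "joint_velocities": joint speeds; "joint_torque": joint torques, N m; "position": TCP position; "tool_rot": TCP orientation; "ft_force": force on the tool from outside, world axes, zero at the start; "moment": the same for the moment, N m; "grip_width": finger opening in m.
Only numpy, scipy, OpenCV 4.12 (cv2) and the standard library are available. Lean on these libraries where they do the work, as an engineer would, in place of code of your own. Each camera call takes 0.05 s, during which the arm holds its last target. There are 200 camera calls.

### The job

The coffee stall is closing: shut the sprung lid of the white collection box and push the locking pin from the wooden stand down through the holes of both lugs until its collar presses the lid fully shut. The lid springs back ajar if let go, so finish while still holding: keep pressing the pin firmly down with the gripper and do not let go. Leave the tin, the piggy bank and the stack of cups where they are.

Things in the scene. Friction and masses are not known exactly. Their poses are not given: they have to be found in the camera images.
- cashbox: White steel collection box, open-topped, fixed to the table: 150 mm deep (x), 200 wide (y), 88 high. Origin at the centre of its underside; x points from its front (towards the robot) to the hinge side, z up. A steel lug 60 mm wide, 8 thick sticks out 39 mm from the middle of the front wall, its top 86 mm above the table, free space below.
- box_hole (a point): Centre of the upper mouth of the vertical 14 mm through hole in the box's front lug, 86 mm above the table, 95 mm in front of the box's centre.
- lid_hinge (a point): Middle of the lid's hinge axis, which runs along the box's y on its rear top edge, 75 mm behind the box's centre, 90 mm above the table. The lid: a flat white plate 6 mm thick, 204 wide, reaching 152 mm from the hinge, with a flush steel lug 60 mm wide reaching 190 mm from the hinge. Shut, its top is level, 96 mm above the table.
- lid (a joint): Lid angle, rad: 0 fully shut, growing as the front rises; starts 0.55 to 0.85. Press on its top to lower it. Its stiff hinge stays where left above about 0.11, but from shut a spring lifts it to about 0.08 to 0.13 when let go. Shutting it fully takes about 9 N down at its lug hole (11 N at 125 mm from the hinge); keeping it shut 1 to 2 N at the hole.
- lid_hole (a point): Centre of the upper mouth of the 14 mm through hole in the lid's lug, 170 mm from the hinge axis; moves with the lid. When the lid is shut it is 10 mm straight above box_hole, with a 4 mm gap between the lugs.
- pin: Locking pin, 92 mm long, 50 g, upright in the stand. From the tip up: steel shank 10 mm in diameter, 40 long, its lowest 9 mm tapering to 5 mm; round steel collar 36 mm in diameter, 6 thick; square dark wooden grip 20 by 20 mm, 46 tall, to pinch it by. Origin at the tip, z up along the shank, x and y square to the grip's faces.
- pin_tip (a point): Lower end of the pin's shank, on its axis.
- stand: Wooden block 60 by 60 by 52 mm, fixed to the table, with a 15 mm hole in its top in which the pin hangs by its collar (pin tip 12 mm above the table). Origin at the centre of its underside. Left or right of the box.
- tin: Bystander: open white tin, 84 mm in diameter, 85 mm high, on the other side of the box from the stand. Origin at the centre of its underside.
- piggy: Bystander: pink piggy bank, about 100 mm high. Origin on the table under its belly.
- cups: Bystander: stack of paper cups, 76 mm in diameter, about 120 mm high. Origin at the centre of its underside.

How it is judged:
On the way:
1. the lid is swung down over the box (value of joint lid below 0.2 rad), for 0.1 s.
At the end, for the whole second after the job is handed in: Lid within 0.03 rad of shut; pin through both lugs, within 0.12 rad of square, tip within 6 mm of the box hole's axis and 20 mm or more below the top of the box's lug; the gripper still on the pin (over 1 N), the pin pressing on lid and box with over 2 N (value of joint lid below 0.03 rad and horizontal distance between pin_tip and box_hole below 0.006 m and z of pin_tip in the frame of box_hole below -0.02 m and angle between the z axis of pin and the z axis of cashbox, either way round below 0.12 rad and contact force between pin and cashbox above 2 N and contact force between any of the fingers, the arm and pin above 1 N); the arm keeps its last pose, push and grip.
It fails at once if the tin is moved more than 25 mm (distance of tin from where it was at the start of the episode above 0.025 m).
It fails at once if the piggy bank is moved more than 25 mm (distance of piggy from where it was at the start of the episode above 0.025 m).
It fails at once if the stack of cups is moved more than 25 mm (distance of cups from where it was at the start of the episode above 0.025 m).
It also fails if it takes over 53 s, if anything falls off the work surface, if the arm or the gripper's body presses on something with over 40 N, if the wrist force passes 120 N, or if a joint passes its speed limit or range.

## Working session

There is one attempt and no reset: what is moved stays moved. The work goes in short steps, Python scripts to look and compute and a shell command to move; the robot and the scene stay as the last step left them, time stands still between calls to the robot, and variables do not carry over. Pictures are saved under pics/ and viewed, about 8 in all and at most 12, crops included, and the job is handed in when it is done.

```bash
mkdir -p pics; ls
cat > h.py <<'E'
import numpy as np, cv2
from rig import get_obs, imaging, robot
from scipy.spatial.transform import Rotation as R
def shot(n,f=None):
    p=imaging.camera_params(n); im=imaging.camera(n)
    if f: cv2.imwrite('pics/'+f,im[:,:,::-1])
    return p,im
def ray(p,px,n):
    K=np.array(p['camera_matrix']); x=(px[0]-K[0,2])/K[0,0]; y=(px[1]-K[1,2])/K[1,1]
    if n=='wrist':
        r=np.hypot(x,y); s=np.sin(r)/max(r,1e-9); d=np.array([x*s,y*s,np.cos(r)])
    else: d=np.array([x,y,1.]); d/=np.linalg.norm(d)
    return np.array(p['xyz']),rot(p)@d
def rot(p):
    r=np.array(p['rotation']); return r if r.shape==(3,3) else R.from_quat(r).as_matrix()
def tri(rays):
    A=0;b=0
    for c,d in rays:
        M=np.eye(3)-np.outer(d,d); A=A+M; b=b+M@c
    X=np.linalg.solve(A,b); return X,[np.linalg.norm(np.cross(X-c,d)) for c,d in rays]
def atz(cd,z): c,d=cd; return c+d*(z-c[2])/d[2]
def proj(p,X,n):
    K=np.array(p['camera_matrix']); v=rot(p).T@(np.array(X)-p['xyz'])
    if n=='wrist':
        t=np.arctan2(np.hypot(v[0],v[1]),v[2]); u=v[:2]/max(np.hypot(v[0],v[1]),1e-9)*t
    else: u=v[:2]/v[2]
    return K[:2,:2]@u+K[:2,2]
E
python3 - <<'E'
from h import *
np.set_printoptions(precision=4,suppress=True)
print(get_obs())
ims=[]
P={}
for n in ['scene','top','wrist']:
    p,im=shot(n,n+'0.png'); P[n]=p; print(n,p); ims.append(im)
for t in ['cashbox','box_hole','lid_hinge','lid_hole','pin','pin_tip','stand','tin','piggy','cups']:
    rs=[]
    for n in P:
        r=imaging.tip_of(n,t)
        if r: print(t,n,np.round(r[0]['pixel'],1),round(r[0]['confidence'],2)); 
        if r and r[0]['confidence']>.4: rs.append(ray(P[n],r[0]['pixel'],n))
    if len(rs)>1: print('   ',*tri(rs))
E
```

```text
pics
{'time': 0.0, 'q': array([ 1.0955,  0.5285,  1.4339, -0.    ,  1.1814, -0.1785]), 'joint_velocities': array([ 0.001 ,  0.0003, -0.0013, -0.0005,  0.0016, -0.0016]), 'joint_torque': array([ -0.0001, -44.0043, -17.6591,   0.063 ,   0.0583,  -0.0002]), 'position': array([0.1824, 0.597 , 0.2013]), 'tool_rot': array([ 0.1038,  0.6996, -0.1053,  0.6991]), 'ft_force': array([ 1.1588, -0.0976, -0.2287]), 'moment': array([-0.0362,  0.0257, -0.0169]), 'grip_width': 0.08698777413819204}
scene {'camera_matrix': array([[393.455 ,   0.    , 284.7286],
       [  0.    , 393.455 , 206.2322],
       [  0.    ,   0.    ,   1.    ]]), 'xyz': array([0.8624, 0.582 , 0.6851]), 'rotation': array([ 0.2112,  0.8882, -0.3969, -0.095 ])}
top {'camera_matrix': array([[536.9082,   0.    , 279.0474],
       [  0.    , 536.9082, 205.7696],
       [  0.    ,   0.    ,   1.    ]]), 'xyz': array([0.3282, 0.0162, 1.2708]), 'rotation': array([-0.6975,  0.7098, -0.069 ,  0.0702])}
wrist {'camera_matrix': array([[325.1923,   0.    , 276.0651],
       [  0.    , 325.1923, 208.8322],
       [  0.    ,   0.    ,   1.  
[... 868 characters left out ...]
3738), np.float64(0.0011830816968993372)]
pin_tip scene [368.4 305.9] 0.86
stand scene [367.8 312.1] 0.87
stand top [281.5 222.1] 0.62
    [ 0.5004  0.1008 -0.132 ] [np.float64(0.11011711917501059), np.float64(0.1101171191750106)]
tin scene [266.  165.1] 0.71
tin top [410.8 247.5] 0.55
    [ 0.4781 -0.2981 -0.0086] [np.float64(0.0018650536085344546), np.float64(0.0018650536085345023)]
piggy scene [326.6 394.6] 0.96
piggy top [134.3 173.2] 0.75
    [0.6697 0.3645 0.0079] [np.float64(0.0029795141787196857), np.float64(0.002979514178719401)]
cups scene [214.4 167.4] 0.8
cups top [430.2 183.4] 0.61
    [ 0.6272 -0.3499  0.0001] [np.float64(0.004202489252115822), np.float64(0.004202489252115824)]
```

Run:
```python
import cv2,numpy as np
a=cv2.imread('pics/scene0.png');b=cv2.imread('pics/top0.png')
cv2.imwrite('pics/st.png',np.vstack([cv2.resize(a,(400,300)),cv2.resize(b,(400,300))]))
c=cv2.resize(b[150:330,100:340],None,fx=3.2,fy=3.2,interpolation=cv2.INTER_CUBIC);cv2.imwrite('pics/topc.png',c)
```

```text
(no output)
```

View pics/scene0.png

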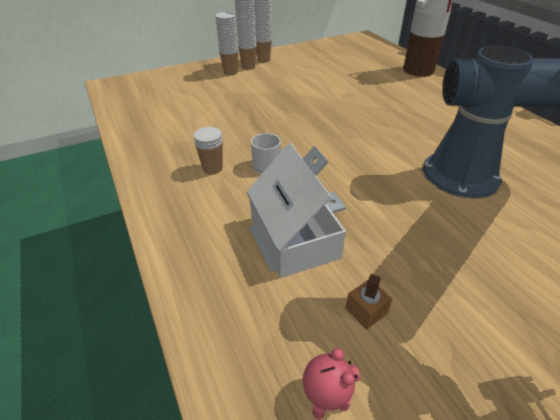

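View pics/topc.png

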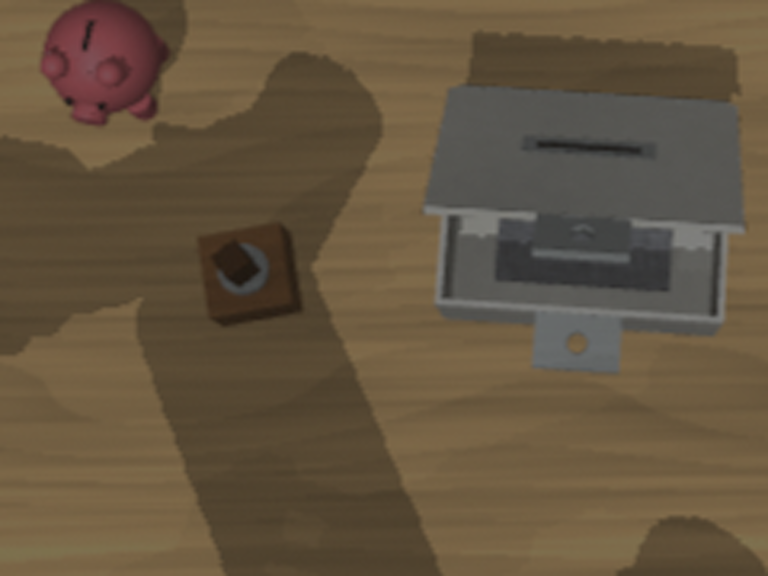

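```bash
cat >> h.py <<'E'
def pose(): o=get_obs(); return np.array(o['position']),R.from_quat(o['tool_rot']),o
def target(yaw): # tool x down, tool y at world yaw
    y=np.array([np.cos(yaw),np.sin(yaw),0]); x=np.array([0,0,-1.]); return R.from_matrix(np.c_[x,y,np.cross(x,y)])
def plan(pos,yaw,start=None):
    p,r=start or pose()[:2]; c=[target(yaw),target(yaw+np.pi)]; t=min(c,key=lambda q:(r.inv()*q).magnitude())
    v=(r.inv()*t).as_rotvec(degrees=True); d=r.inv().apply(np.array(pos)-p)*1000
    n=int(max(np.ceil(np.linalg.norm(d)/60),np.ceil(np.linalg.norm(v)/10),1))
    # average: shift per row in the turning frame
    rows=[];q=p.copy()
    for i in range(n):
        ri=r*R.from_rotvec(v*i/n,degrees=True); rows.append([np.round(ri.inv().apply((np.array(pos)-p)/n*1000),1).tolist(),np.round(v/n,1).tolist()])
    return rows
E
python3 - <<'E'
from h import *
p,r,o=pose(); print(r.as_matrix().round(3),p)
hz=np.array([.6176,.0039]); u=np.array([.4482,.0162])-hz; u/=np.linalg.norm(u); print('boxyaw',np.arctan2(-u[1],-u[0]))
t=hz+u*.115; print(t)
yaw=np.arctan2(-u[1],-u[0])+np.pi/2
for x in plan([p[0],p[1],.32],yaw,(p,r)): print(x)
print()
q=np.array([p[0],p[1],.32])
for x in plan([t[0],t[1],.32],yaw,(q,min([target(yaw),target(yaw+np.pi)],key=lambda s:(r.inv()*s).magnitude()))): print(x)
E
```

```text
[[-0.     0.292  0.956]
 [-0.     0.956 -0.292]
 [-1.    -0.     0.   ]] [0.18273746 0.59766047 0.20233326]
boxyaw -0.07248201015733338
[0.50290195 0.01222813]
[[-58.8, -0.0, 0.0], [-6.4, 0.0, 0.0]]
[[-58.8, -0.0, 0.0], [-6.4, 0.0, 0.0]]

[[0.0, -46.7, 30.1], [0.0, 0.0, 0.0]]
[[0.0, -46.7, 30.1], [0.0, 0.0, 0.0]]
[[0.0, -46.7, 30.1], [0.0, 0.0, 0.0]]
[[0.0, -46.7, 30.1], [0.0, 0.0, 0.0]]
[[0.0, -46.7, 30.1], [0.0, 0.0, 0.0]]
[[0.0, -46.7, 30.1], [0.0, 0.0, 0.0]]
[[0.0, -46.7, 30.1], [0.0, 0.0, 0.0]]
[[0.0, -46.7, 30.1], [0.0, 0.0, 0.0]]
[[0.0, -46.7, 30.1], [0.0, 0.0, 0.0]]
[[0.0, -46.7, 30.1], [0.0, 0.0, 0.0]]
[[0.0, -46.7, 30.1], [0.0, 0.0, 0.0]]
[[0.0, -46.7, 30.1], [0.0, 0.0, 0.0]]
```

```bash
python3 -m inch '[[0,[-58,0,0],[-6.4,0,0]],[0,[-58,0,0],[-6.4,0,0]],[0,[0,-50,32],[0,0,0]],[0,[0,-50,32],[0,0,0]],[0,[0,-50,32],[0,0,0]],[0,[0,-50,32],[0,0,0]],[0,[0,-50,32],[0,0,0]],[0,[0,-50,32],[0,0,0]],[0,[0,-50,32],[0,0,0]],[0,[0,-50,32],[0,0,0]],[0,[0,-50,32],[0,0,0]],[0,[0,-40,28],[0,0,0]]]' 20
python3 - <<'E'
from h import *
p,r,o=pose(); print(p,o['grip_width'],o['time'])
for x in plan([.503,.012,.24],-.0725+np.pi/2): print(x)
E
```

```text
time: 3.15
position: [0.476, 0.0778, 0.3247]
tool_rot: [0.022, 0.703, -0.019, 0.711]
ft_force: [0.6, 0.1, 0.4]
grip_width: 0.0003
[0.47601238 0.07779833 0.32465326] 0.00034817443778746397 3.15
[[42.3, -32.3, 14.9], [0.4, 0.3, -0.2]]
[[42.3, -32.1, 15.4], [0.4, 0.3, -0.2]]
```

```bash
python3 -m inch '[[0,[42,-33,15],[0.4,0.3,-0.2]],[0,[42,-33,15],[0.4,0.3,-0.2]],[0,[15,0,0],[0,0,0]],[0,[20,0,0],[0,0,0]],[0,[20,0,0],[0,0,0]],[0,[20,0,0],[0,0,0]]]'; python3 -m inch '[[0,[20,0,0],[0,0,0]],[0,[20,0,0],[0,0,0]],[0,[14,0,0],[0,0,0]]]'
```

```text
time: 3.9
position: [0.5115, 0.0017, 0.1654]
tool_rot: [0.027, 0.701, -0.03, 0.712]
ft_force: [0.6, 0.5, 6.0]
grip_width: 0.0006
time: 4.28
position: [0.5143, 0.0008, 0.1134]
tool_rot: [0.027, 0.699, -0.03, 0.714]
ft_force: [-3.6, -0.0, 11.3]
grip_width: 0.0001
```

```bash
python3 -m inch '[[0,[8,0,0],[0,0,0]],[0,[3,0,0],[0,0,0]]]'
python3 - <<'E'
from h import *
p,r,o=pose()
t=np.array([.455,.2522-.0,.28])
a=np.array([p[0],p[1],.22])
print(plan(a,np.pi/2-.0725)); 
for x in plan(t,np.pi/2-.0725,(a,target(np.pi/2-.0725))): print(x)
E
```

```text
time: 4.53
position: [0.512, 0.001, 0.1033]
tool_rot: [0.026, 0.701, -0.03, 0.712]
ft_force: [-2.4, 0.3, 9.8]
grip_width: 0.0002
[[[-58.3, -0.3, 0.8], [-0.2, 0.4, 0.1]], [[-58.3, -0.1, 0.4], [-0.2, 0.4, 0.1]]]
[[-12.0, 49.3, -15.0], [0.0, 0.0, 0.0]]
[[-12.0, 49.3, -15.0], [0.0, 0.0, 0.0]]
[[-12.0, 49.3, -15.0], [0.0, 0.0, 0.0]]
[[-12.0, 49.3, -15.0], [0.0, 0.0, 0.0]]
[[-12.0, 49.3, -15.0], [0.0, 0.0, 0.0]]
```

```bash
python3 -m inch '[[0,[-58,0,0],[0,0.4,0]],[87,[-58,0,0],[0,0.4,0]],[87,[-8,50,-15],[0,0,0]],[87,[-8,50,-15],[0,0,0]],[87,[-8,50,-15],[0,0,0]],[87,[-8,50,-10],[0,0,0]],[87,[0,0,0],[0,0,0]]]'
python3 - <<'E'
from h import *
np.set_printoptions(precision=4,suppress=True)
print(pose()[0])
P={}
for n in ['scene','top','wrist']:
    P[n],im=shot(n,n+'1.png')
for t in ['box_hole','lid_hinge','lid_hole','pin','pin_tip','stand']:
    rs=[]
    for n in P:
        r=imaging.tip_of(n,t)
        if r: print(t,n,np.round(r[0]['pixel'],1),round(r[0]['confidence'],2)); 
        if r and r[0]['confidence']>.4: rs.append(ray(P[n],r[0]['pixel'],n))
    if len(rs)>1: print('   ',*tri(rs))
    for n in P:
        if t in('pin',):
            c=imaging.cut_out(n,t); print(n,[ (x['box'],x['confidence']) for x in c[:1]])
E
```

```text
time: 5.4
position: [0.4747, 0.2104, 0.2568]
tool_rot: [0.029, 0.704, -0.03, 0.709]
ft_force: [0.5, -1.2, -0.6]
grip_width: 0.0526
[0.4747 0.2104 0.2568]
box_hole scene [330.9 199.1] 0.75
box_hole top [281.4 254.1] 0.65
box_hole wrist [116.  187.7] 0.62
    [0.455  0.0141 0.0873] [np.float64(0.0015882038553539264), np.float64(0.0015026777707333738), np.float64(0.002583012155534396)]
lid_hinge scene [262.5 218. ] 0.89
lid_hinge top [284.7 185.9] 0.73
    [ 0.6163 -0.0007  0.0835] [np.float64(0.005883157070744741), np.float64(0.005883157070744734)]
lid_hole scene [331.4 181.3] 0.69
lid_hole top [281.1 251.7] 0.57
lid_hole wrist [ 96.3 198.5] 0.55
    [0.4563 0.0142 0.1385] [np.float64(0.003491222659636538), np.float64(0.0011707333878316333), np.float64(0.003870678519626185)]
pin scene [364.1 303.9] 0.73
pin wrist [314.6 201.2] 0.66
    [0.5125 0.2522 0.0171] [np.float64(0.005418873382330507), np.float64(0.005418873382330617)]
scene [([369.9, 288.0, 17.5, 27.7], 0.95)]
top [([281.2, 219.8, 98.7, 88.2], 0.39)]
wrist [([319.5, 214.4, 31.4, 39.7], 0.88)]
pin_tip scene [369.3 308. ] 0.71
pin_tip top [282.4 218.3] 0.38
pin_tip wrist [152.5 239.5] 0.59
    [0.5134 0.1606 0.0604] [np.float64(0.10856016006246036), np.float64(0.10856016006246035)]
stand scene [366.4 312.8] 0.68
stand wrist [314.9 198.4] 0.93
    [ 0.5115  0.2578 -0.0047] [np.float64(0.0017986389502507674), np.float64(0.0017986389502506726)]
```

View pics/wrist1.png

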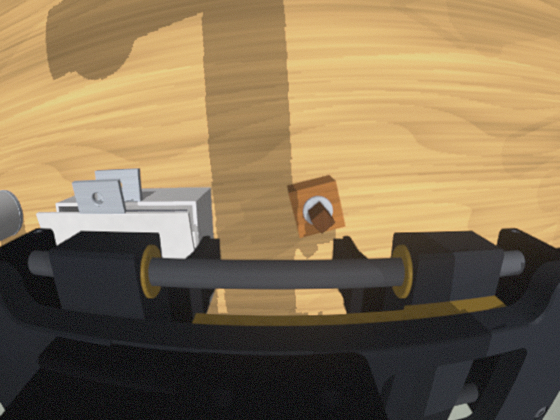

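```bash
python3 -m inch '[[87,[45,32,-20],[0,0,0]],[87,[35,0,0],[0,0,0]],[87,[0,0,0],[0,0,0]]]'
python3 - <<'E'
from h import *
print(pose()[0])
p,im=shot('wrist','w2.png'); print(p['xyz'])
c=imaging.cut_out('wrist','pin')[0]; b=c['box']; print(b,c['confidence'])
x0,y0=int(b[0])-50,int(b[1])-50; print(x0,y0)
cv2.imwrite('pics/w2c.png',cv2.resize(im[y0:y0+100,x0:x0+100,::-1],None,fx=6,fy=6,interpolation=cv2.INTER_CUBIC))
for t in ['pin','stand']:
    r=imaging.tip_of('wrist',t)[0]; print(t,r['pixel'],r['confidence'])
E
```

```text
time: 6.98
position: [0.4599, 0.2421, 0.1753]
tool_rot: [0.031, 0.703, -0.032, 0.709]
ft_force: [0.3, 0.7, 0.7]
grip_width: 0.0868
[0.4598548  0.24210388 0.17530308]
[0.39114829 0.24914766 0.35812576]
[293.5, 245.4, 33.2, 32.6] 0.8
243 195
pin [291.4, 233.2] 0.76
stand [292.6, 228.0] 0.91
```

View pics/w2c.png

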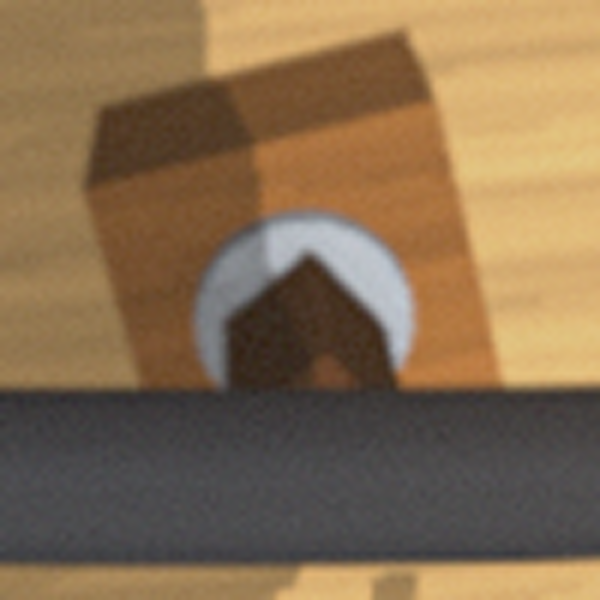

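Run:
```python
from h import *
p=imaging.camera_params('wrist')
f=lambda c,z:atz(ray(p,(243+(c[0]+.5)/6-.5,195+(c[1]+.5)/6-.5),'wrist'),z)[:2]
for n,c in dict(L=(193,320),Rr=(415,320),T=(304,212),C=(304,322)).items(): print(n,f(c,.058).round(4))
A,B,C=[f(c,.058) for c in [(311,250),(228,322),(387,332)]]
print(A,B,C); 
for d in (B-A,C-A): print(np.linalg.norm(d),np.degrees(np.arctan2(d[1],d[0])))
S=[f(c,.052) for c in [(87,188),(436,98)]]; d=S[1]-S[0]; print('stand edge',np.linalg.norm(d),np.degrees(np.arctan2(d[1],d[0])), (S[0]+S[1])/2)
n=np.array([-d[1],d[0]])/np.linalg.norm(d); n=n if n[0]>0 else -n; print('stand centre',(S[0]+S[1])/2+n*.03)
r=pose()[1].as_matrix(); print('tool y yaw',np.degrees(np.arctan2(r[1,1],r[0,1])), 'q6',get_obs()['q'][5])
```

```text
L [0.515  0.2376]
Rr [0.5186 0.2747]
T [0.4977 0.2575]
C [0.5171 0.2561]
[0.5043937  0.25817853] [0.5159009  0.24341069] [0.52029459 0.26987342]
0.018721776154984618 -52.07404334951309
0.019738506921472693 36.33397996313359
stand edge 0.059887872925398766 99.82597809403714 [0.48709237 0.25146502]
stand centre [0.51665229 0.25658471]
tool y yaw 84.81231914360235 q6 -1.2068438535106323
```

Run:
```python
from h import *
p=imaging.camera_params('scene'); im=cv2.imread('pics/scene1.png')
t=imaging.camera_params('top'); it=cv2.imread('pics/top0.png')
Y=np.radians(37.1); out=[]
for P,I,n,c in ((p,im,'scene',(370,290)),(t,it,'top',(178,235))):
    x0,y0=c[0]-32,c[1]-32; k=9; J=cv2.resize(I[y0:y0+64,x0:x0+64],None,fx=k,fy=k,interpolation=cv2.INTER_CUBIC)[:,:]
    def dr(X,col):
        u=proj(P,X,n); cv2.circle(J,(int((u[0]-x0+.5)*k),int((u[1]-y0+.5)*k)),3,col,-1)
    for z in (.058,.104):
        for a in range(4):
            a=Y+np.pi/4+a*np.pi/2; dr([.516+.01414*np.cos(a),.2563+.01414*np.sin(a),z],(0,255,0))
    for a in np.arange(0,6.28,.4): dr([.516+.018*np.cos(a),.2563+.018*np.sin(a),.058],(0,0,255))
    out.append(cv2.resize(J,(400,400)))
cv2.imwrite('pics/chk.png',np.hstack(out))
```

```text
(no output)
```

View pics/chk.png

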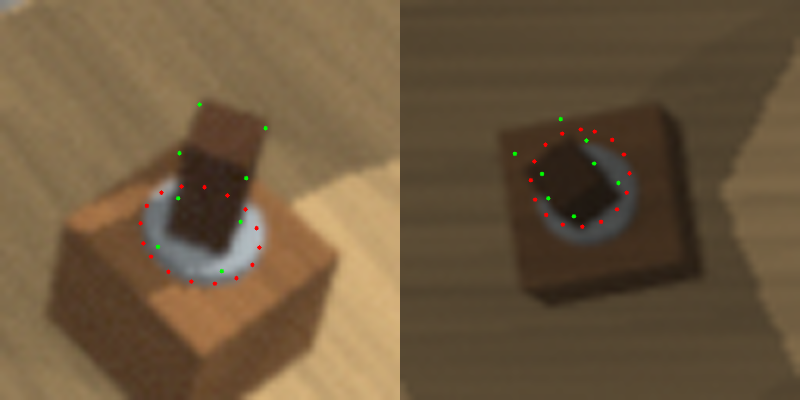

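Run:
```python
from h import *
for x in plan([.5145,.256,.15],np.radians(127)): print(x)
```

```text
[[5.9, 3.6, 9.9], [-8.4, 0.2, 0.0]]
[[5.9, 2.1, 10.4], [-8.4, 0.2, 0.0]]
[[5.9, 0.5, 10.6], [-8.4, 0.2, 0.0]]
[[5.8, -1.0, 10.6], [-8.4, 0.2, 0.0]]
[[5.8, -2.6, 10.3], [-8.4, 0.2, 0.0]]
```

```bash
python3 -m inch '[[87,[5,3.6,10],[-8.4,0.2,0]],[87,[5,2,10.5],[-8.4,0.2,0]],[87,[5,0.5,10.5],[-8.4,0.2,0]],[87,[5,-1,10.5],[-8.4,0.2,0]],[87,[5,-2.5,10.5],[-8.4,0.2,0]],[87,[0,0,0],[0,0,0]]]'
python3 - <<'E'
from h import *
P={}
for n in ('scene','top','wrist'): P[n],_=shot(n,n+'3.png')
p,r,o=pose(); print(p, 'q',o['q'].round(2))
for t in ('pin','stand'):
  for n in P:
    c=imaging.cut_out(n,t)
    if c: print(t,n,c[0]['box'],c[0]['confidence'])
for z in (.058,.081,.104): print([proj(P[n],[.5145,.256,z],n).round(1) for n in P])
for x in plan([.5145,.256,.067],np.radians(127)): print(x)
E
```

```text
time: 7.92
position: [0.5233, 0.2567, 0.1643]
tool_rot: [-0.231, 0.663, 0.228, 0.675]
ft_force: [-0.3, -1.1, 0.3]
grip_width: 0.0872
[0.52173708 0.25656085 0.16403978] q [ 0.27  0.51  1.6  -0.    1.02 -1.96]
pin scene [369.2, 287.9, 16.9, 22.5] 0.62
pin top [283.6, 222.3, 95.8, 91.2] 0.64
stand scene [369.6, 306.6, 45.0, 50.7] 0.68
stand top [181.0, 236.5, 31.4, 34.0] 0.72
stand wrist [284.2, 186.3, 84.5, 93.3] 0.9
[array([370. , 294.5]), array([174.4, 231.7]), array([280.7, 193.3])]
[array([371.8, 287.2]), array([172.4, 230.1]), array([280.8, 199.1])]
[array([373.7, 279.6]), array([170.4, 228.6]), array([281., 206.])]
[[48.1, 2.4, -3.5], [0.5, 0.4, 0.3]]
[[48.1, 2.1, -3.3], [0.5, 0.4, 0.3]]
```

View pics/wrist3.png

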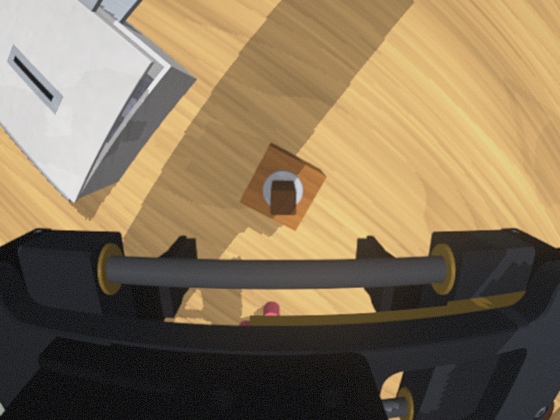

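Run:
```python
from h import *
p,im=shot('wrist'); _,r,o=pose()
c=im[140:240,234:334,::-1]; cv2.imwrite('pics/w4c.png',cv2.resize(c,None,fx=6,fy=6,interpolation=cv2.INTER_CUBIC))
print(p['xyz'],o['position'],r.inv().apply(p['xyz']-o['position']))
# grey collar mask
hsv=cv2.cvtColor(c,cv2.COLOR_BGR2HSV); m=(hsv[:,:,1]<70)&(hsv[:,:,2]>90); d=hsv[:,:,2]<70
ys,xs=np.nonzero(m); print('grey',xs.min()+234,xs.max()+234,ys.min()+140,ys.max()+140,m.sum())
ys,xs=np.nonzero(d); print('dark',xs.min()+234,xs.max()+234,ys.min()+140,ys.max()+140,d.sum())
```

```text
[0.46536653 0.21620538 0.34579386] [0.52152169 0.25666766 0.16317268] [-0.18347037  0.0009795  -0.06692353]
grey 262 302 171 205 613
dark 271 293 182 191 172
```

View pics/w4c.png

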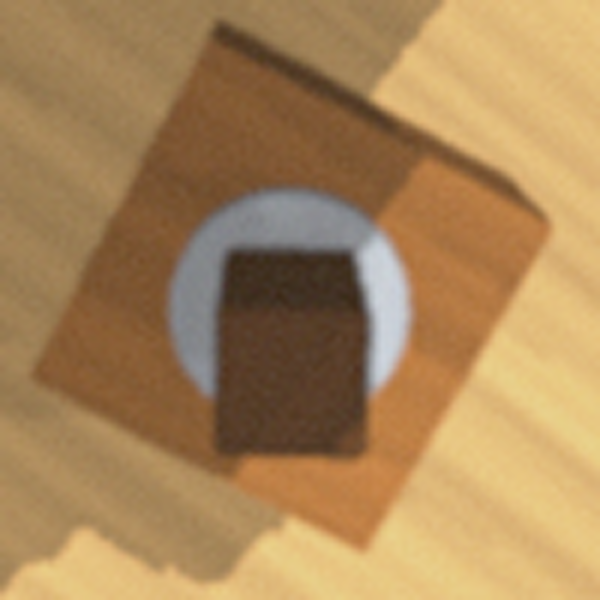

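Run:
```python
from h import *
p=imaging.camera_params('wrist')
f=lambda c,z:atz(ray(p,(234+(c[0]+.5)/6-.5,140+(c[1]+.5)/6-.5),'wrist'),z)[:2].round(4)
print('collar',f((290,309),.058),'grip',f((291,382),.104), 'grip base front mid',f((293,250),.058))
print('size',np.linalg.norm(f((215,382),.104)-f((367,382),.104)),np.linalg.norm(f((168,309),.058)-f((412,309),.058)),np.linalg.norm(f((291,310),.104)-f((291,455),.104)))
for x in plan([.5125,.2545,.067],np.radians(127)): print(x)
```

```text
collar [0.5112 0.2555] grip [0.5113 0.2552] grip base front mid [0.5039 0.2502]
size 0.019365949499056328 0.03681100378962785 0.01908507270093567
[[48.0, 2.4, -4.8], [0.5, 0.4, 0.3]]
[[48.1, 2.1, -4.5], [0.5, 0.4, 0.3]]
```

```bash
python3 -m inch '[[87,[20,3,-5],[0.5,0.4,0.3]],[87,[20,3,-5],[0.5,0.4,0.3]],[87,[20,0,0],[0,0,0]],[87,[0,0,0],[0,0,0]]]'
python3 - <<'E'
from h import *
print(pose()[0])
for x in plan([.5115,.2554,.067],np.radians(127)): print(x)
E
```

```text
time: 8.93
position: [0.5106, 0.2556, 0.1023]
tool_rot: [-0.224, 0.671, 0.224, 0.67]
ft_force: [0.5, 0.9, -0.7]
grip_width: 0.0867
[0.51058856 0.25556158 0.1022663 ]
[[35.3, -0.7, 0.6], [-0.1, -0.0, -0.0]]
```

```bash
python3 -m inch '[[87,[20,-0.5,0.5],[0,0,0]],[87,[15,0,0],[0,0,0]],[87,[0,0,0],[0,0,0]]]'; python3 -m inch '[[10,[0,0,0],[0,0,0]],[10,[0,0,0],[0,0,0]],[10,[0,0,0],[0,0,0]],[10,[0,0,0],[0,0,0]],[10,[0,0,0],[0,0,0]],[10,[0,0,0],[0,0,0]]]' 45
```

```text
time: 9.3
position: [0.5132, 0.2561, 0.0684]
tool_rot: [-0.224, 0.669, 0.224, 0.672]
ft_force: [0.1, 0.2, 0.2]
grip_width: 0.0867
time: 10.05
position: [0.5149, 0.2567, 0.0709]
tool_rot: [-0.224, 0.668, 0.224, 0.674]
ft_force: [-0.9, -0.0, -0.4]
grip_width: 0.0351
```

```bash
python3 -m inch '[[10,[0,0,0],[0,0,0]],[10,[0,0,0],[0,0,0]],[10,[0,0,0],[0,0,0]],[10,[0,0,0],[0,0,0]],[10,[0,0,0],[0,0,0]]]' 45;  python3 -c "
from h import *
for i in range(3): print(pose()[0])"
```

```text
time: 10.68
position: [0.5149, 0.2567, 0.0709]
tool_rot: [-0.224, 0.668, 0.224, 0.674]
ft_force: [0.8, -0.4, 0.5]
grip_width: 0.0192
[0.51491542 0.25671944 0.07087081]
[0.51491542 0.25671944 0.07087081]
[0.51491542 0.25671944 0.07087081]
```

```bash
python3 -m inch '[[10,[-20,0,0],[0,0,0]],[10,[-60,0,0],[0,0,0]],[10,[-60,0,0],[0,0,0]],[10,[-45,0,0],[0,0,0]],[10,[0,0,0],[0,0,0]]]';  python3 - <<'E'
from h import *
p,r,o=pose()
for x in plan([.453,.0145,.25],np.radians(127)): print(x)
E
```

```text
time: 11.3
position: [0.5133, 0.2559, 0.2597]
tool_rot: [-0.224, 0.669, 0.224, 0.672]
ft_force: [0.6, -0.0, -1.2]
grip_width: 0.0191
[[1.8, -31.3, -38.7], [-0.0, 0.1, 0.0]]
[[1.8, -31.3, -38.7], [-0.0, 0.1, 0.0]]
[[1.9, -31.3, -38.7], [-0.0, 0.1, 0.0]]
[[1.9, -31.3, -38.7], [-0.0, 0.1, 0.0]]
[[1.9, -31.3, -38.7], [-0.0, 0.1, 0.0]]
```

```bash
python3 -m inch '[[10,[1,-31,-38],[0,0,0]],[10,[1,-32,-40],[0,0,0]],[10,[1,-32,-40],[0,0,0]],[10,[1,-32,-40],[0,0,0]],[10,[1,-32,-40],[0,0,0]],[10,[0,0,0],[0,0,0]],[10,[0,0,0],[0,0,0]]]';  python3 - <<'E'
from h import *
P={}
for n in ('scene','top','wrist'): P[n],im=shot(n,n+'5.png')
p,r,o=pose(); print(p,r.as_matrix().round(3)[:,0])
for t in ('lid_hole','box_hole','pin_tip','lid_hinge'):
  rs=[]
  for n in P:
    c=imaging.tip_of(n,t)
    if c: print(t,n,np.round(c[0]['pixel'],1),c[0]['confidence'])
    if c and c[0]['confidence']>.4: rs.append(ray(P[n],c[0]['pixel'],n))
  if len(rs)>1: print('  ',*tri(rs))
E
```

```text
time: 12.18
position: [0.4436, 0.0043, 0.2457]
tool_rot: [-0.222, 0.673, 0.227, 0.668]
ft_force: [0.7, 0.3, 0.5]
grip_width: 0.0196
[0.44422457 0.005025   0.24616777] [-0.008  0.003 -1.   ]
lid_hole scene [332.1 184.6] 0.68
box_hole scene [332.5 200.7] 0.79
box_hole wrist [277.9 204.3] 0.61
   [0.45265348 0.0172101  0.08600599] [np.float64(0.00017216162554707447), np.float64(0.00017216162554724206)]
pin_tip scene [338.8 157.6] 0.64
pin_tip top [179.7 237. ] 0.55
   [0.50269169 0.16905441 0.3110895 ] [np.float64(0.045890953948692255), np.float64(0.04589095394869219)]
lid_hinge scene [263.2 215.7] 0.93
lid_hinge top [280.  181.9] 0.55
   [0.62028494 0.01056375 0.10195443] [np.float64(0.004684404825599769), np.float64(0.004684404825599889)]
```

View pics/wrist5.png

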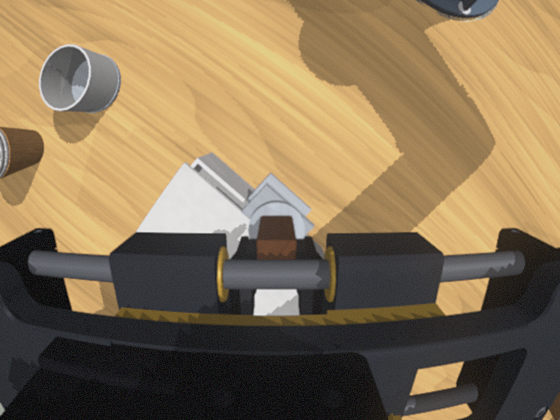

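```bash
python3 -m inch '[[10,[0,0,45],[0,0,0]],[10,[0,0,10],[0,0,0]],[10,[0,0,0],[0,0,0]],[10,[0,0,0],[0,0,0]]]';  python3 - <<'E'
from h import *
p,im=shot('wrist','w6.png'); q,r,o=pose(); print(q)
np.save('w6p.npy',np.r_[p['xyz'],p['rotation'],q,r.as_quat()])
for t in ('lid_hole','box_hole','pin_tip'):
    for c in imaging.tip_of('wrist',t)[:2]: print(t,np.round(c['pixel'],1),c['confidence'],atz(ray(p,c['pixel'],'wrist'),.112),atz(ray(p,c['pixel'],'wrist'),.086))
cv2.imwrite('pics/w6c.png',cv2.resize(im[110:240,200:360,::-1],None,fx=5,fy=4.6,interpolation=cv2.INTER_CUBIC))
E
```

```text
time: 13.42
position: [0.4876, 0.0369, 0.2461]
tool_rot: [-0.223, 0.674, 0.226, 0.667]
ft_force: [-0.5, 0.7, -0.1]
grip_width: 0.0193
[0.487538   0.03687564 0.24607578]
lid_hole [278.7 164.3] 0.67 [0.45915305 0.02135998 0.112     ] [0.46109276 0.02334567 0.086     ]
box_hole [279.8 154. ] 0.92 [0.45040594 0.01609757 0.112     ] [0.45163026 0.01765288 0.086     ]
```

View pics/w6c.png

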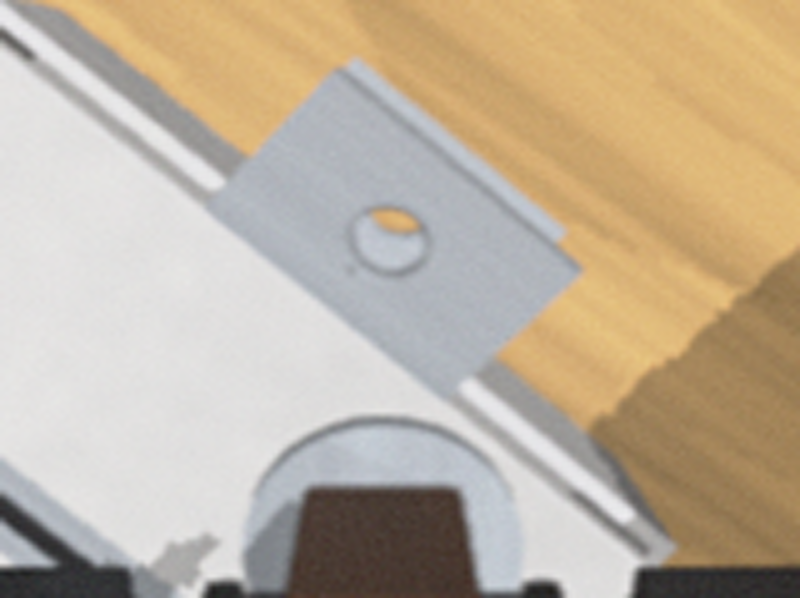

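Run:
```python
from h import *
d=np.load('w6p.npy'); p=dict(imaging.camera_params('wrist')); p['xyz']=d[:3];p['rotation']=d[3:7]
q=d[7:10]; r=R.from_quat(d[10:])
f=lambda c,z:atz(ray(p,(200+(c[0]+.5)/5-.5,110+(c[1]+.5)/4.6-.5),'wrist'),z)
for z in (.105,.11,.115,.12,.125): print('lid hole',z,f((390,241),z)[:2].round(4),'diam',np.linalg.norm(f((350,241),z)-f((431,241),z)).round(4),'lug w',np.linalg.norm(f((338,66),z)-f((581,268),z)).round(4))
print('box lug front corners',f((355,60),.086).round(4),f((566,236),.086).round(4))
zc=q[2]-.013
C=f((384,544),zc); print('collar centre world',C,'tool frame',(r.inv().apply(C-q)*1000).round(1),'width',np.linalg.norm(f((246,544),zc)-f((522,544),zc)))
T=f((384,417),zc); print('collar near edge tool',(r.inv().apply(T-q)*1000).round(1))
print('grip base',(r.inv().apply(f((382,488),zc)-q)*1000).round(1))
```

```text
lid hole 0.105 [0.4585 0.0196] diam 0.0162 lug w 0.0657
lid hole 0.11 [0.4581 0.0193] diam 0.016 lug w 0.0647
lid hole 0.115 [0.4578 0.0189] diam 0.0157 lug w 0.0637
lid hole 0.12 [0.4574 0.0186] diam 0.0155 lug w 0.0627
lid hole 0.125 [0.4571 0.0182] diam 0.0152 lug w 0.0616
box lug front corners [ 0.4309 -0.01    0.086 ] [0.4362 0.05   0.086 ]
collar centre world [0.48309987 0.03523163 0.23307578] tool frame [13.   1.3 -4.4] width 0.03504911952968539
collar near edge tool [ 13.2   1.3 -22.3]
grip base [ 13.1   1.  -12.4]
```

Run:
```python
from h import *
for x in plan([.4589,.0198,.205],np.radians(127)): print(x)
d=np.load('w6p.npy'); p=dict(imaging.camera_params('wrist')); p['xyz']=d[:3];p['rotation']=d[3:7]
s=imaging.camera_params('scene')
print(tri([ray(p,(278,162.4),'wrist'),ray(s,(332.1,184.6),'scene')]))
for z in (.111,.118,.125,.13): print(z,proj(s,[.4573,.0184,z],'scene'))
```

```text
[[41.5, 3.6, -33.2], [-0.0, -0.3, -0.4]]
(array([0.4572132 , 0.01742431, 0.13539601]), [np.float64(0.0010046983702662316), np.float64(0.0010046983702661288)])
0.111 [331.86341628 193.29731448]
0.118 [332.11425207 190.92151194]
0.125 [332.36773546 188.52063253]
0.13 [332.55043931 186.79014471]
```

```bash
python3 -m inch '[[10,[12,2,-17],[0,-0.3,-0.4]],[10,[15,1.5,-16],[0,0,0]],[10,[12,0,0],[0,0,0]],[10,[0,0,0],[0,0,0]],[10,[0,0,0],[0,0,0]]]';  python3 - <<'E'
from h import *
p,im=shot('scene','s7.png'); q,r,o=pose(); print(q,r.as_matrix()[:,0].round(3))
for t in ('lid_hole','box_hole','pin_tip'):
    for c in imaging.tip_of('scene',t)[:1]: print(t,np.round(c['pixel'],1),c['confidence'])
t=[.4549,.0181,q[2]-.059]; print('pred tip',proj(p,t,'scene'))
for z in (.125,.135): print(proj(p,[.457,.0178,z],'scene'))
cv2.imwrite('pics/s7c.png',cv2.resize(im[130:230,270:400,::-1],None,fx=6,fy=6,interpolation=cv2.INTER_CUBIC))
E
```

```text
time: 14.25
position: [0.4602, 0.0186, 0.2075]
tool_rot: [-0.225, 0.67, 0.223, 0.672]
ft_force: [-0.5, 0.2, -0.2]
grip_width: 0.0197
[0.46021121 0.01865669 0.20758809] [ 0.004 -0.001 -1.   ]
lid_hole [331.6 185.6] 0.6
box_hole [331.1 199. ] 0.88
pin_tip [331.8 179.2] 0.82
pred tip [334.09386719 179.86423575]
[332.33973126 188.33175575]
[332.70610556 184.85817715]
```

View pics/s7c.png

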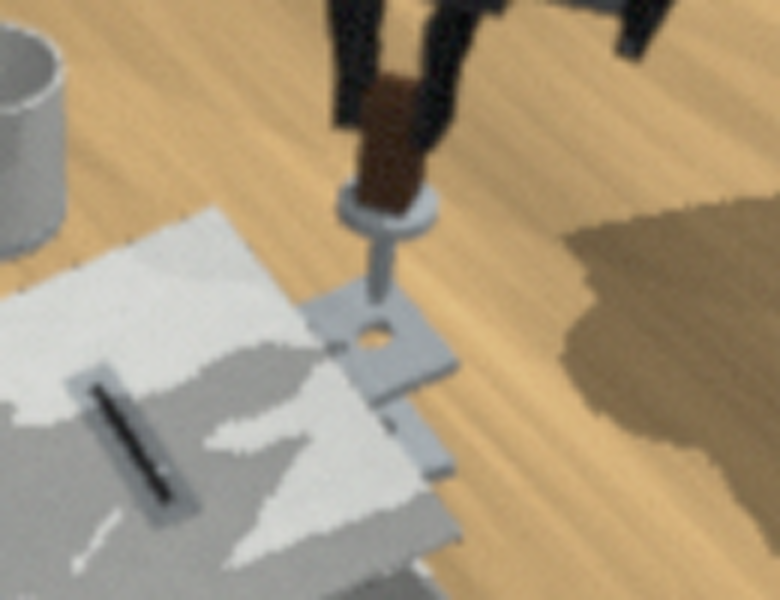

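```bash
python3 -m inch '[[10,[10,0,0],[0,0,0]],[10,[10,0,0],[0,0,0]],[10,[10,0,0],[0,0,0]],[10,[0,0,0],[0,0,0]]]' 50;  python3 -m inch '[[10,[10,0,0],[0,0,0]],[10,[8,0,0],[0,0,0]],[10,[0,0,0],[0,0,0]]]'
```

```text
time: 14.95
position: [0.46, 0.0189, 0.1753]
tool_rot: [-0.225, 0.67, 0.223, 0.672]
ft_force: [0.5, -0.4, -1.3]
grip_width: 0.0195
time: 15.32
position: [0.4605, 0.0188, 0.1561]
tool_rot: [-0.225, 0.67, 0.223, 0.672]
ft_force: [-0.5, -0.4, 0.2]
grip_width: 0.0197
```

```bash
python3 -m inch '[[10,[3,1.2,-1.6],[0,0,0]],[10,[4,0.3,-0.4],[0,0,0]],[10,[4,0,0],[0,0,0]],[10,[0,0,0],[0,0,0]]]';  python3 -m inch '[[10,[6,0,0],[0,0,0]],[10,[5,0,0],[0,0,0]],[10,[0,0,0],[0,0,0]]]'
```

```text
time: 15.82
position: [0.4584, 0.0191, 0.1468]
tool_rot: [-0.225, 0.669, 0.223, 0.673]
ft_force: [0.4, -0.3, 0.3]
grip_width: 0.0196
time: 16.2
position: [0.4568, 0.0193, 0.1362]
tool_rot: [-0.225, 0.67, 0.223, 0.672]
ft_force: [-0.9, -0.8, 0.5]
grip_width: 0.0196
```

Run:
```python
from h import *
p,im=shot('scene')
cv2.imwrite('pics/s8c.png',cv2.resize(im[130:230,270:400,::-1],None,fx=6,fy=6,interpolation=cv2.INTER_CUBIC))
for t in ('lid_hole','pin','pin_tip'):
    for c in imaging.tip_of('scene',t)[:1]: print(t,np.round(c['pixel'],1),c['confidence'])
```

```text
lid_hole [331.  190.8] 0.77
pin [330.6 201.3] 0.7
```

View pics/s8c.png

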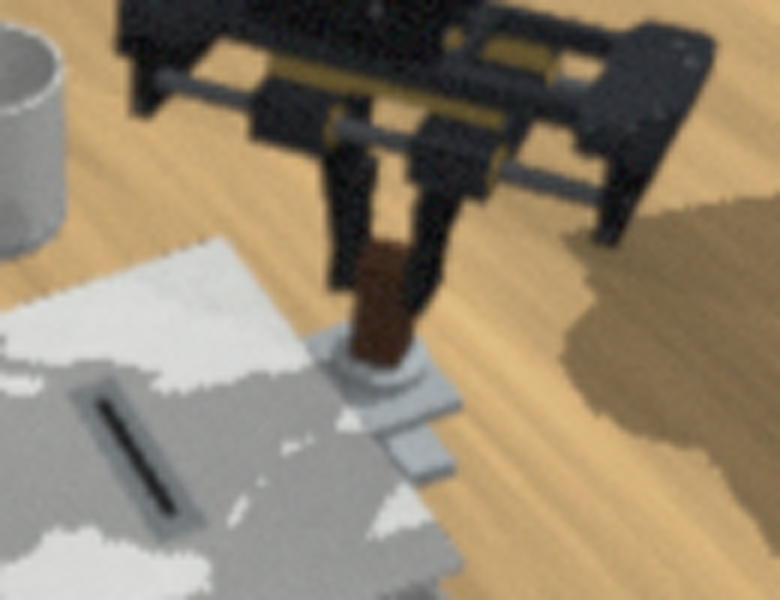

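```bash
python3 -m inch '[[10,[5,0,0],[0,0,0]],[10,[5,0,0],[0,0,0]],[10,[0,0,0],[0,0,0]]]' 60;  python3 -m inch '[[10,[5,0,0],[0,0,0]],[10,[3,0,0],[0,0,0]],[10,[0,0,0],[0,0,0]]]'
```

```text
time: 16.77
position: [0.4567, 0.0196, 0.1267]
tool_rot: [-0.224, 0.67, 0.224, 0.672]
ft_force: [-0.0, 0.5, 0.7]
grip_width: 0.0193
time: 17.15
position: [0.4564, 0.0197, 0.1192]
tool_rot: [-0.224, 0.67, 0.224, 0.672]
ft_force: [-0.7, -0.1, 1.3]
grip_width: 0.0191
```

```bash
python3 -m inch '[[10,[3,0,0],[0,0,0]],[10,[0,0,0],[0,0,0]]]';  python3 -m inch '[[10,[3,0,0],[0,0,0]],[10,[0,0,0],[0,0,0]]]'; python3 -m inch '[[10,[3,0,0],[0,0,0]],[10,[0,0,0],[0,0,0]]]'
```

```text
time: 17.4
position: [0.4563, 0.0197, 0.1164]
tool_rot: [-0.224, 0.67, 0.224, 0.672]
ft_force: [-0.8, -0.4, 0.9]
grip_width: 0.019
time: 17.65
position: [0.4563, 0.0196, 0.1149]
tool_rot: [-0.225, 0.67, 0.224, 0.672]
ft_force: [-1.0, -0.6, 0.7]
grip_width: 0.0193
time: 17.9
position: [0.4569, 0.0195, 0.1152]
tool_rot: [-0.225, 0.669, 0.223, 0.672]
ft_force: [-0.5, -0.0, -0.4]
grip_width: 0.0197
```

```bash
python3 -m inch '[[10,[6,0,0],[0,0,0]]]';  python3 -m inch '[[10,[6,0,0],[0,0,0]]]'
python3 - <<'E'
from h import *
p,im=shot('scene'); print(get_obs()['ft_force'],get_obs()['position'])
cv2.imwrite('pics/s9c.png',cv2.resize(im[130:230,270:400,::-1],None,fx=6,fy=6,interpolation=cv2.INTER_CUBIC))
print(proj(p,[.4545,.0181,.096],'scene'),[(t,c['pixel'],c['confidence']) for t in ('lid_hole','pin') for c in imaging.tip_of('scene',t)[:1]])
E
```

```text
time: 18.02
position: [0.4573, 0.0194, 0.1139]
tool_rot: [-0.226, 0.668, 0.223, 0.673]
ft_force: [-18.0, 1.3, 91.0]
grip_width: 0.0191
time: 18.15
position: [0.4573, 0.0194, 0.114]
tool_rot: [-0.227, 0.668, 0.223, 0.673]
ft_force: [-17.4, 1.4, 76.7]
grip_width: 0.0194
[-14.18743387   2.16435632  66.57092831] [0.45726323 0.01942025 0.11412671]
[332.30384484 197.87314381] [('lid_hole', [334.1, 192.5], 0.93), ('pin', [333.4, 207.3], 0.79)]
```

View pics/s9c.png

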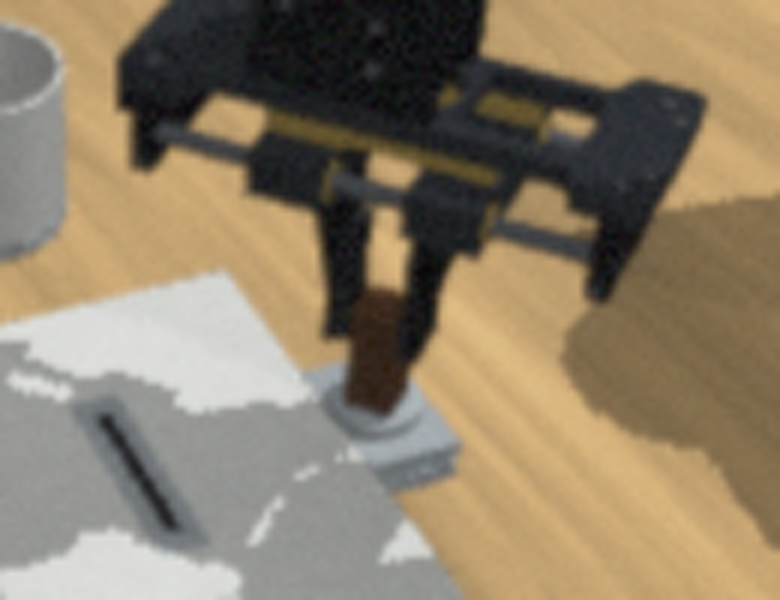

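```bash
python3 -m inch '[[10,[2,0.2,-0.3],[0,0,0]]]';  python3 -m inch '[[10,[2,0,0],[0,0,0]]]'
python3 - <<'E'
from h import *
for i in range(4):
    shot('top'); o=get_obs(); print(o['time'],o['ft_force'],o['position'])
print(pose()[1].as_matrix()[:,0])
E
```

```text
time: 18.42
position: [0.457, 0.0195, 0.1149]
tool_rot: [-0.227, 0.667, 0.222, 0.674]
ft_force: [0.2, -0.4, 0.0]
grip_width: 0.019
time: 18.55
position: [0.4574, 0.0194, 0.1147]
tool_rot: [-0.228, 0.666, 0.222, 0.675]
ft_force: [-3.8, -1.9, 15.4]
grip_width: 0.0191
18.6 [-4.08672633 -0.16829399 21.61197622] [0.4574134  0.0193854  0.11462751]
18.65 [-4.08149367 -0.54306524 21.65520778] [0.45737663 0.01936224 0.11461865]
18.7 [-5.07058207 -1.1452233  22.31260166] [0.45739068 0.01936425 0.11461509]
18.75 [-5.0288952   0.18174728 22.14925278] [0.45739331 0.01936237 0.11461949]
[ 0.01362958 -0.00393523 -0.99989937]
```

Run:
```python
from h import *
o=get_obs(); print(o['ft_force'],o['grip_width']); print(robot.hand_in())
```

```text
[-5.0288952   0.18174728 22.14925278] 0.019380868819480968
the job is handed in; nothing more can be done
None
```

I swung the lid down with the closed fingers and took the pin from the stand. I then pushed it down through both lugs until its collar had the lid flat, and handed in at about 18.8 s, still gripping and pressing. No verdict was reported.

**Last checks:**
- **Push and grip:** the downward push held steady at about 22 N. The fingers still gripped the pin at 19.4 mm.
- **Pin depth:** the arm height puts the collar about level with the shut lid's top, and the tip roughly 30 mm below the top of the box lug. This was worked out from the grasp height; I did not see the tip, and it assumes the pin did not slip in the grip.
- **Squareness:** the tool is within about 0.015 rad of vertical.
- **Lid:** the last scene picture shows the lid lug lying just above the box lug with the collar on it.

**What disagreed or went less well:**
- After I let go of the lid, the cameras put it at about 0.2 rad instead of the roughly 0.1 rad I aimed for. That first stage may not have been met until the pin pressed the lid down.
- While seating the pin, one push briefly reached 91 N at the wrist, below the 120 N limit. I then eased it off to 22 N.
- About 5 N of sideways load remained on the pin at the end.
- I kept clear of the tin, piggy bank and cups, but did not measure them again at the end.

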